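# Flip the status flag of the inspected vial

## Robot

A 6-joint arm with a two-finger parallel gripper is mounted at the origin on a cart in front of the work surface, level with it; the furniture and walls round the work are solid. World frame = base frame: x ahead of the robot, y to its left, z up, the work surface at z = 0. Lengths are in m, angles in rad, forces in N, time in s.
With the tool pointing down it reaches from about 0.4 to 0.825 m from the base axis. Payload 7 kg.
Tool frame: the origin (TCP) lies midway between the tips of the shut fingers; the grasp point (between the pads) lies 19 mm behind it; z points along the fingers, y is the direction in which the jaws open and shut (so a half turn about z gives the same grasp; the last joint's range is limited). The gripper opens to 88 mm and grips with 3 to 60 N. Pads are 19 mm wide; open, the fingers measure 130 mm over their backs; the gripper's body (78 mm by 193 mm) begins 47 mm behind the grasp point.
Start: joints at [-1.015, 0.359, 0.012, 0, -1.224, -0.288], TCP at [0.179, -0.651, 0.227] pointing down, gripper open.
Joint ranges: [-3.07, 3.07], [-1.43, 2.12], [-1.02, 1.25], [-3.03, 1.67], [-3.05, -0], [-3.03, 3.03]. Speed limits (rad/s): [2.39, 2.39, 3.01, 3.14, 3.14, 3.14].

## Interface

Orientations are given as [roll, pitch, yaw] about the fixed x, y, z axes, in that order (R = Rz(yaw) Ry(pitch) Rx(roll)).
In Python, from station import get_state, grab_frame, camera_info, job_done gives the robot as it stands. The module is installed in compiled form; this text tells all that it offers.
- The arm moves only by the shell command python3 -m inch 'ROWS' [FORCE]. ROWS is JSON, a list that holds one entry, the list of rows, each a list of 7 numbers: the shift along the tool's x, y, z normalised to -1 to 1, where 1 is 50 cm, then the turn, a rotation vector about the tool's x, y, z normalised to -1 to 1, where 1 is 180 degrees, then the closure, from 0 (fully open) to 1 (shut). A call has 1 to 20 rows; each row shifts and turns the commanded pose from where the row before left it, along the tool's axes as they then stand; what a row does not reach is not made up. A row lasts 1/10 s, in which the tool goes at most 50 mm and 8.59 degrees, less where a joint would pass 70% of its speed; a pose out of reach is approached as far as the arm can. A call with a number of a shift or a turn outside -1 to 1 is refused whole. A call with a gripper value outside its range is refused whole. The fingers move at their own pace and stop on an object; FORCE is the grip in N (left out, the last holds). Time passes only in rows, so rows that do not move let the fingers close. It gives the time, the measured TCP pose, the force and the opening at its end, in the units of the state.
- get_state(): the state, without advancing time (a new reading comes with each control period).
- grab_frame(name): name is "scene" or "top" or "wrist"; returns the picture (384x512x3 uint8, blue, green, red); there is no depth.
- camera_info(name): a dict with "vertical_fov" (degrees; the focal length in pixels is half the picture's height over the tangent of half this angle, whatever the lens; pixels are square), "cx", "cy" (the principal point, pixels), "R" (3x3) and "t" (3): a world point X has camera coordinates R X + t. Camera axes: x right, y down, z forward; pixel columns grow to the right and rows downward; lengths in m; the calibration is good to about 2 mm. A picture is of the moment at which its call begins: read the wrist's pose just before it. camera_info takes no time and is no camera call; for the wrist camera it gives the pose at the moment of the call.
- job_done(): hands the job in, once; it reports no verdict.
The state is a dict: "t": time; "q": joint angles; "qd": joint speeds; "joint_efforts": joint torques, N m; "eef_pos": TCP position; "ee_rot": TCP orientation; "force": force on the tool from outside, world axes, zero at the start; "moment": the same for the moment, N m; "width": finger opening in m.
Only numpy, scipy, OpenCV 4.12 (cv2) and the standard library are available. Lean on these libraries where they do the work, as an engineer would, in place of code of your own. Each camera call takes 0.05 s, during which the arm holds its last target.

## Task

The small sample vial on the flag stand has been inspected. With the fingertips, flip the flag beside the vial right over its pivot, from the right to the left, and lay it down flat there so that its other face shows. Leave the other flag lying on the right, pick nothing up, and keep the stand, what is standing on it and the things around it in place and upright.

Things in the scene. Friction and masses are not known exactly. Their poses are not given: they have to be found in the camera images.
- flag_stand: Loose dark steel plate 145 x 164 x 8 mm, 1.8 kg, with two white flags, one nearer the robot, each with a round nest to its left. Origin: on the table, below the line of the pivots, midway between the flags; x points to the robot's left (within 0.22 rad of world +y), y along the pivots to the robot. Plate: x -47 to +98, y -82 to +82 mm. Nests (36 mm inside, rim 6 mm high): x +72, y +50 and -50.
- near_flag (a joint): Flag nearer the robot: white plate, 44 mm wide, 5 mm thick, to 50 mm from its pivot; a lip there turns up at 45 deg, to 60 mm out and 12 mm up (down when flipped). 0 = level to the right, bar on top; pi = level to the left, ring on top; stops at both. Starts at 0 to 0.25. Stiff: stays at any angle; 1 N at its edge turns it. 69 mm free below it, but a stop bar in the first 17 mm from the pivot.
- far_flag (a joint): The flag farther from the robot (y -50 mm in the stand's frame), the same as the near one.
- near_pivot (a point): Middle of the near flag's pivot, 80 mm above the table, at y +50 mm in the stand's frame. Its axis is parallel to the stand's y. On either side an upright aluminium cheek, 18 mm wide in x, 5 mm thick, 25 to 30 mm from this point along y, stands up to 86 mm above the table.
- far_pivot (a point): Middle of the far flag's pivot, otherwise like the near one.
- vial: Sample vial, white with a screw cap, 26 mm across, 52 mm tall, loose, upright in one of the two nests on the stand (either one). Origin: centre of its underside, 8 mm above the table. The flag to flip is the one beside it (same sign of the stand's y).
- brass_weight: Brass scale weight with a knob, 29 mm across, 30 mm tall, loose, in the other nest. Origin: centre of its underside.
- tape_roll: Loose bystander: roll of parcel tape lying flat, 93 mm across, 49 mm tall, on the table farther to the left. Origin: centre of its underside.
- rubber_stamp: Loose bystander: rubber stamp with a wooden knob handle, 28 x 52 mm and 76 mm tall, upright on the table farther to the left. Origin: centre of its underside.
- bench_scale: Fixed bench scale to keep clear of, behind the right part of the work: 250 mm deep (x), 190 mm wide (y), about 65 mm tall, with a clear cover 125 mm tall over it from 48 mm in front of its origin backward. Origin: centre of its underside.
There are look-alikes about, which are no part of the job. Leave any pink, purple or red look-alike of the brass_weight alone.

How it is judged:
By the outcome, as a careful person would: the job done as asked, in the order asked, and still so for the second after the job is handed in, with the robot touching nothing.
It also fails if it takes over 38 s, if anything falls off the work surface, if the arm or the gripper's body presses on something with over 40 N, if the wrist force passes 120 N, or if a joint passes its speed limit or range.

## Working session

There is one attempt and no reset: what is moved stays moved. The work goes in short steps, Python scripts to look and compute and a shell command to move; the robot and the scene stay as the last step left them, time stands still between calls to the robot, and variables do not carry over. Pictures are saved under pics/ and viewed, and the job is handed in when it is done.

```bash
mkdir -p pics; ls
python3 - <<'E'
from station import *
import cv2, numpy as np
print(get_state())
for n in ["scene","top"]:
    print(n,camera_info(n)); cv2.imwrite(f"pics/{n}0.png",grab_frame(n))
E
```

```text
pics
{'t': 0.0, 'q': array([-1.01492616e+00,  3.59342792e-01,  1.10824805e-02, -3.60891005e-04,
       -1.22409813e+00, -2.88108915e-01]), 'qd': array([ 0.00124119, -0.00034783, -0.00033844, -0.00105789,  0.00104733,
        0.00088522]), 'joint_efforts': array([-2.29553414e-03, -5.82726073e+01,  2.93044996e+01,  6.99730843e+00,
        6.79521851e-03, -1.35986215e-04]), 'eef_pos': array([ 0.17844536, -0.65048676,  0.22565955]), 'ee_rot': array([ 3.13999852e+00, -1.18620379e-04, -2.87395420e+00]), 'force': array([ 1.05486423, -0.3447797 , -0.23630694]), 'moment': array([-0.0134611 , -0.00585807,  0.05984341]), 'width': 0.08767645189460356}
scene {'vertical_fov': 45.84457329173334, 'cx': 257.34956529289286, 'cy': 188.35921780974502, 'R': array([[-0.48185332, -0.87607915,  0.0173983 ],
       [-0.4654324 ,  0.23906925, -0.85218459],
       [ 0.74242175, -0.41872571, -0.52295194]]), 't': array([0.39458306, 0.30537911, 0.66269807])}
top {'vertical_fov': 49.14800666339538, 'cx': 249.32624567337862, 'cy': 189.18573431598423, 'R': array([[-0.01994765, -0.99977117,  0.00772615],
       [-0.9897276 ,  0.01865188, -0.14174405],
       [ 0.14156751, -0.01047425, -0.98987319]]), 't': array([0.12657223, 0.58343205, 1.08736767])}
```

View pics/scene0.png

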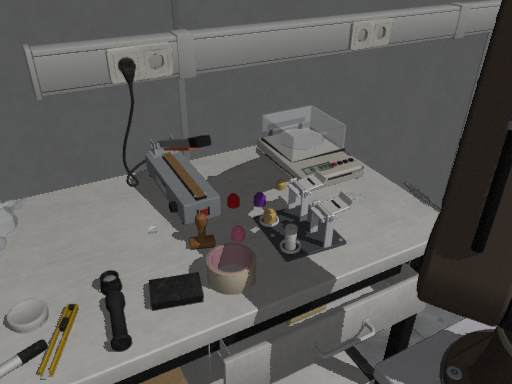

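View pics/top0.png

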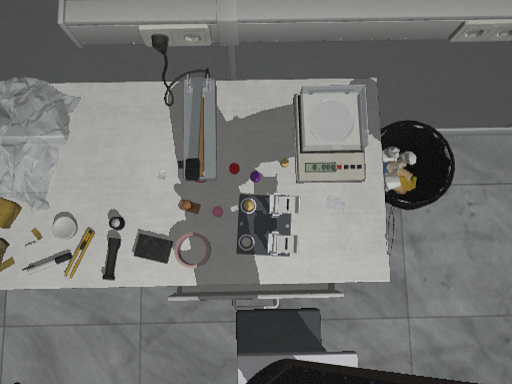

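The vial (scene about 290,235; top about 246,242) is in the near nest, so the near flag is the one to flip. I'll zoom in to measure.

Run:
```python
import cv2
a=cv2.imread("pics/top0.png")[180:265,225:310]; cv2.imwrite("pics/topz.png",cv2.resize(a,(680,595)[:1]+(595,),interpolation=cv2.INTER_CUBIC) if 0 else cv2.resize(a,None,fx=7,fy=7,interpolation=cv2.INTER_CUBIC))
a=cv2.imread("pics/scene0.png")[165:265,250:370]; cv2.imwrite("pics/scenez.png",cv2.resize(a,None,fx=6,fy=6,interpolation=cv2.INTER_CUBIC))
```

```text
(no output)
```

View pics/topz.png

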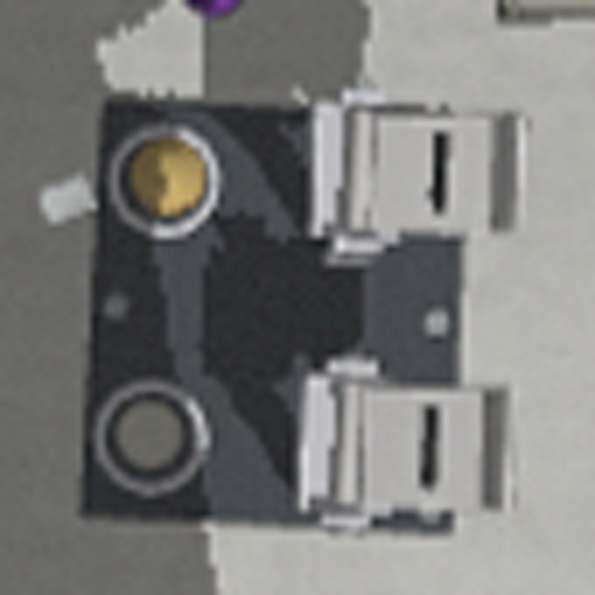

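View pics/scenez.png

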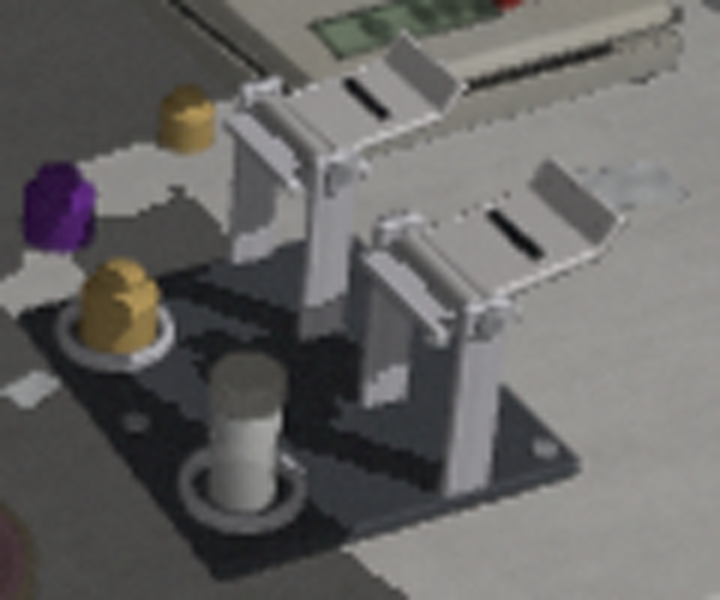

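```bash
cat > h.py <<'E'
import numpy as np
from station import *
def K(n):
    c=camera_info(n); f=192/np.tan(np.radians(c["vertical_fov"]/2)); return f,c["cx"],c["cy"],np.array(c["R"]),np.array(c["t"])
def proj(n,X):
    f,cx,cy,R,t=K(n); p=np.atleast_2d(X)@R.T+t; return np.c_[cx+f*p[:,0]/p[:,2],cy+f*p[:,1]/p[:,2]]
# stand: x axis along world yaw psi ; y axis toward robot; z up => x×y=z
def stand(p,S):
    x,y,a=p; S=np.atleast_2d(S); c,s=np.cos(a),np.sin(a)
    return np.c_[x+c*S[:,0]-s*S[:,1], y+s*S[:,0]+c*S[:,1], S[:,2]]
def flag(y0,th,r,h,dy):  # flag-local to stand
    return [-(r*np.cos(th)-h*np.sin(th)), y0+dy, .08+r*np.sin(th)+h*np.cos(th)]
E
cat > fit.py <<'E'
from h import *
from scipy.optimize import least_squares
def Z(n,u,v): return (u/7+225,v/7+180) if n=="top" else (u/6+250,v/6+165)
obs=[("top",107,98,(.098,-.082,.008)),("top",80,515,(.098,.082,.008)),("top",452,532,(-.047,.082,.008)),
("top",163,182,(.072,-.05,.014)),("top",152,436,(.072,.05,.014)),
("scene",22,315,(.098,-.082,.008)),("scene",222,572,(.098,.082,.008)),("scene",580,460,(-.047,.082,.008)),
("scene",243,487,(.072,.05,.014)),("scene",114,332,(.072,-.05,.014))]
fo=[("top",525,118,-.05,-.022),("top",516,232,-.05,.022),("top",513,388,.05,-.022),("top",507,510,.05,.022),
("scene",548,160,.05,-.022),("scene",626,215,.05,.022),("scene",404,33,-.05,-.022),("scene",465,87,-.05,.022)]
def res(p):
    r=[]
    for n,u,v,S in obs: r+=list(proj(n,stand(p[:3],S))[0]-Z(n,u,v))
    for n,u,v,y0,dy in fo: r+=list(proj(n,stand(p[:3],flag(y0,p[3] if y0>0 else p[4],.06,.012,dy)))[0]-Z(n,u,v))
    return np.array(r)
s=least_squares(res,[.6,-.1,1.57,.1,.1],loss="soft_l1"); p=s.x
print(p); print(res(p).reshape(-1,2).round(1).tolist())
for nm,S in [("near_pivot",(0,.05,.08)),("far_pivot",(0,-.05,.08)),("vial",(.072,.05,.008)),("lip",flag(.05,p[3],.06,.012,0)),("org",(0,0,0))]: print(nm,stand(p[:3],S)[0].round(4))
E
python3 fit.py
```

```text
[0.4900391  0.0520776  1.50678469 0.15207217 0.10061621]
[[-1.6, -0.2], [-0.7, 0.3], [-0.3, 0.2], [-0.7, -0.5], [-0.8, 0.0], [-1.0, -0.8], [0.1, -0.1], [1.2, 0.2], [0.5, -0.9], [0.3, -1.0], [-0.8, -1.0], [0.0, -0.1], [-0.4, -0.2], [-0.0, 0.1], [1.2, -0.9], [0.6, 0.5], [0.3, 0.0], [0.7, 0.0]]
near_pivot [0.4401 0.0553 0.08  ]
far_pivot [0.5399 0.0489 0.08  ]
vial [0.4447 0.1271 0.008 ]
lip [ 0.4365 -0.0021  0.101 ]
org [0.49   0.0521 0.    ]
```

The fit is consistent to about 1 px: near pivot at (0.440, 0.055), flag angle about 0.15. Plan: fingers shut, tool tilted so the fingers point left and down, push and lift the lip up and over, then press down from above. First, the transfer.

```bash
python3 -m inch '[[[-0.025,0.029,0,0,0,0,1],[-0.05,0.058,0,0,0,0,1],[-0.05,0.058,0,0,0,0,1],[-0.05,0.058,0,0,0,0,1],[-0.05,0.058,0,0,0,0,1],[-0.05,0.058,0,0,0,0,1],[-0.05,0.058,0,0,0,0,1],[-0.05,0.058,0,0,0,0,1],[-0.05,0.058,0,0,0,0,1],[-0.05,0.058,0,0,0,0,1],[-0.05,0.058,0,0,0,0,1],[-0.05,0.058,0,0,0,0,1],[-0.05,0.058,0,0,0,0,1],[-0.05,0.058,0,0,0,0,1],[-0.05,0.058,0,0,0,0,1],[-0.04,0.046,0,0,0,0,1],[-0.02,0.023,0,0,0,0,1],[0,0,0,0,0,0,1]]]'
python3 -m inch '[[[0,0,0,0,0,-0.044,1],[0,0,0,0,0,-0.044,1],[0,0,0,0,0,-0.044,1],[0,0,0,0,0,-0.044,1],[0,0,0,0,0,-0.044,1],[0,0,0,0,0,-0.044,1],[0,0,0,0,0,-0.044,1],[0,0,0,0,0,-0.044,1],[0,0,0,0,0,-0.042,1],[0,0,0,0,0,0,1]]]'
python3 - <<'E'
from h import *
s=get_state(); print(s["q"].round(3),s["eef_pos"],s["ee_rot"])
E
```

```text
t: 1.9
eef_pos: [0.4373, -0.1067, 0.2263]
ee_rot: [3.141, -0.0, -2.871]
force: [-0.4, 0.1, 0.2]
width: 0.0005
t: 2.9
eef_pos: [0.4362, -0.1089, 0.2264]
ee_rot: [3.141, -0.0, -1.635]
force: [0.3, -0.0, 0.4]
width: 0.0003
[ 0.196 -0.022 -0.458 -0.    -1.135 -0.26 ] [ 0.43619542 -0.10888507  0.22639532] [ 3.14114164e+00 -3.40822303e-05 -1.63475482e+00]
```

```bash
python3 -m inch '[[[0,0,0,0,-0.047,0,1],[0,0,0,0,-0.047,0,1],[0,0,0,0,-0.047,0,1],[0,0,0,0,-0.047,0,1],[0,0,0,0,0,0,1],[0,0,0,0,0,0,1],[0,0,0,0,0,0,1]]]'
python3 - <<'E'
from h import *
import cv2
from scipy.spatial.transform import Rotation as Ro
s=get_state(); print(s["q"].round(3),s["eef_pos"].round(4)); print(Ro.from_euler("xyz",s["ee_rot"]).as_matrix().round(3))
cv2.imwrite("pics/w1.png",grab_frame("wrist")); a=grab_frame("scene")
cv2.imwrite("pics/s1.png",cv2.resize(a[100:292,220:476],None,fx=3,fy=3))
E
```

```text
t: 3.6
eef_pos: [0.4365, -0.1083, 0.2266]
ee_rot: [3.14, 0.589, -1.638]
force: [-0.6, 0.8, 1.1]
width: 0.0008
[-0.335  0.168 -0.169 -0.571 -1.435  0.406] [ 0.4365 -0.1083  0.2266]
[[-0.056 -0.998  0.036]
 [-0.83   0.067  0.554]
 [-0.556  0.001 -0.832]]
```

View pics/w1.png

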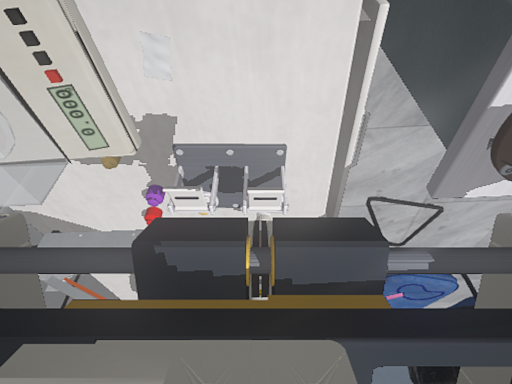

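View pics/s1.png

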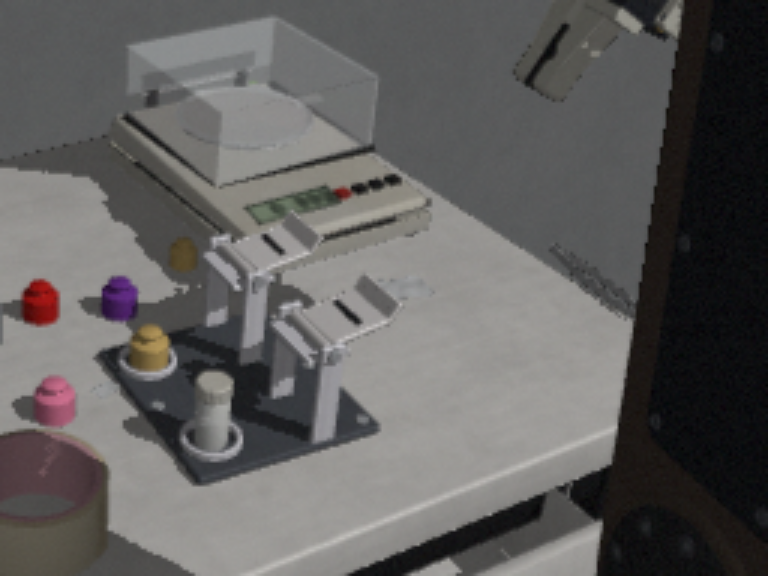

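The wrist view shows the stand about (230,180), with the near flag's lip about (267,205); the tilt of 34° was reached. Next I check the fit in this third view, find the scale's front edge, and compute the next move.

```bash
cat >> h.py <<'E'
P=np.array([.4900,.0521,1.5068])
from scipy.spatial.transform import Rotation as Ro
def go(y,z,x=None):
    s=get_state(); R=Ro.from_euler("xyz",s["ee_rot"]).as_matrix(); p=s["eef_pos"]
    t=np.array([p[0] if x is None else x,y,z]); print("at",p.round(4),"to",t,"tool units",(R.T@(t-p)/.5).round(4))
E
python3 - <<'E'
from h import *
import cv2
a=cv2.imread("pics/w1.png")
for S in [flag(.05,.152,.06,.012,d) for d in(-.022,.022)]+[flag(-.05,.1,.06,.012,d) for d in(-.022,.022)]+[(-.047,.082,.008),(-.047,-.082,.008),(0,.05,.08),(0,-.05,.08)]:
    u,v=proj("wrist",stand(P,S))[0]; print(u.round(),v.round()); cv2.circle(a,(int(round(u*1)),int(round(v))),1,(0,0,255),-1)
cv2.imwrite("pics/w1z.png",cv2.resize(a[120:240,140:310],None,fx=4,fy=4))
f,cx,cy,R,t=K("top")
for px in [(298,182),(365,182)]:
    d=R.T@np.array([(px[0]-cx)/f,(px[1]-cy)/f,1]); c=-R.T@t; print("scale", (c+d*(.04-c[2])/d[2]).round(3))
go(-.013,.0615,.438)
E
```

```text
247.0 190.0
284.0 190.0
161.0 187.0
199.0 187.0
287.0 145.0
171.0 145.0
265.0 206.0
192.0 206.0
scale [ 0.603 -0.017  0.04 ]
scale [ 0.6   -0.198  0.04 ]
at [ 0.4366 -0.1073  0.2272] to [ 0.438  -0.013   0.0615] tool units [0.0275 0.0094 0.3801]
```

View pics/w1z.png

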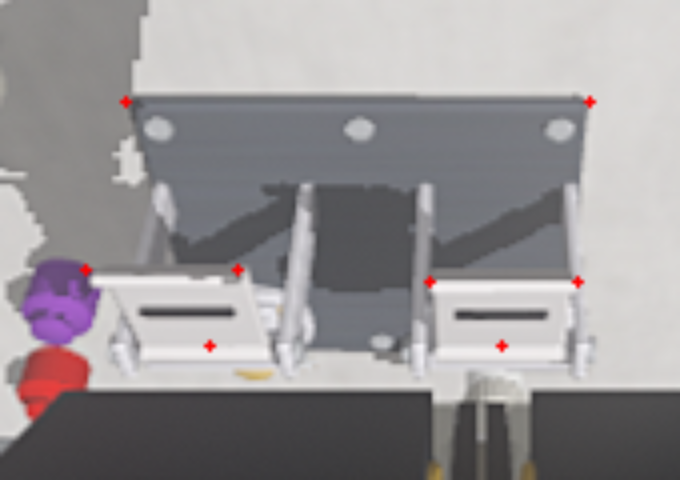

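The model points land on the lip and plate edges within 1–2 px. I'll go to the pre-contact pose under and right of the lip.

```bash
python3 -m inch '[[[0.009,0.003,0.02,0,0,0,1],[0.009,0.003,0.04,0,0,0,1],[0.009,0.003,0.04,0,0,0,1],[0,0,0.05,0,0,0,1],[0,0,0.05,0,0,0,1],[0,0,0.05,0,0,0,1],[0,0,0.05,0,0,0,1],[0,0,0.04,0,0,0,1],[0,0,0.025,0,0,0,1],[0,0,0.015,0,0,0,1],[0,0,0,0,0,0,1],[0,0,0,0,0,0,1]]]'
python3 - <<'E'
from h import *
import cv2
a=grab_frame("scene")
cv2.imwrite("pics/s2.png",cv2.resize(a[140:290,230:430],None,fx=4,fy=4,interpolation=cv2.INTER_CUBIC))
go(.0038,.0726); go(-.013,.0615,.438)
E
```

```text
t: 4.9
eef_pos: [0.4387, -0.0138, 0.0617]
ee_rot: [-3.141, 0.59, -1.635]
force: [-0.5, -0.6, 0.9]
width: 0.0002
at [ 0.4388 -0.014   0.0618] to [0.43882326 0.0038     0.0726    ] tool units [-0.0415  0.0023  0.0018]
at [ 0.4388 -0.014   0.0618] to [ 0.438  -0.013   0.0615] tool units [-0.0012  0.0018  0.0015]
```

View pics/s2.png

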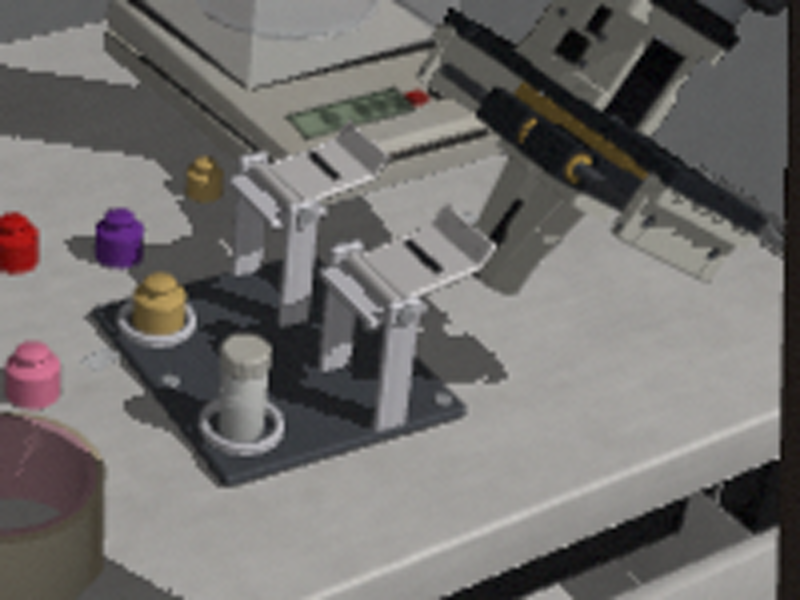

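Fingers sit right of and below the lip (about 500,250 in the crop) and clear. Now contact, and the lift to about 30°.

```bash
python3 -m inch '[[[-0.006,0,0,0,0,0,1],[-0.006,0,0,0,0,0,1],[-0.006,0,0,0,0,0,1],[-0.006,0,0,0,0,0,1],[-0.006,0,0,0,0,0,1],[-0.006,0,0,0,0,0,1],[-0.006,0,0,0,0,0,1],[-0.005,0,-0.003,0,0,0,1],[-0.005,0,-0.003,0,0,0,1],[-0.005,0,-0.003,0,0,0,1],[-0.005,0,-0.003,0,0,0,1],[-0.005,0,-0.003,0,0,0,1],[-0.005,0,-0.003,0,0,0,1],[0,0,0,0,0,0,1]]]'
python3 - <<'E'
from h import *
import cv2
a=grab_frame("scene")
cv2.imwrite("pics/s3.png",cv2.resize(a[140:290,230:430],None,fx=4,fy=4,interpolation=cv2.INTER_CUBIC))
go(.0106,.0892); go(.0267,.1065); print(get_state()["force"])
E
```

```text
t: 6.35
eef_pos: [0.4401, 0.0117, 0.0892]
ee_rot: [-3.141, 0.591, -1.636]
force: [0.5, 0.3, 0.2]
width: 0.0004
at [0.44   0.0117 0.089 ] to [0.43995893 0.0106     0.0892    ] tool units [ 0.0016 -0.0001 -0.0016]
at [0.44   0.0117 0.089 ] to [0.43995893 0.0267     0.1065    ] tool units [-0.0443  0.0019 -0.0125]
[ 0.12316314  0.55225094 -0.35861773]
```

View pics/s3.png

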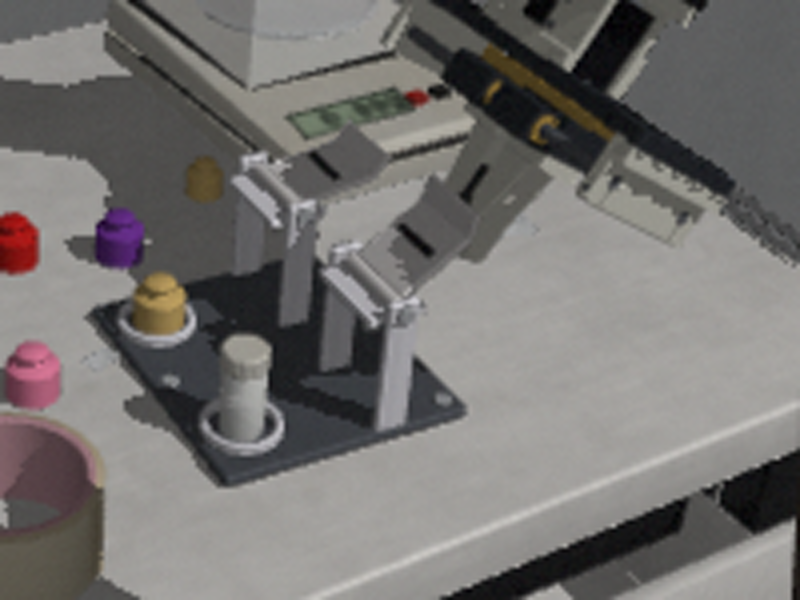

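The flag is lifted to about 30° (lip at 455,195 in the crop) with negligible force, and the stand hasn't moved. Continuing through vertical to about 110°.

```bash
python3 -m inch '[[[-0.0055,0,-0.0016,0,0,0,1],[-0.0055,0,-0.0016,0,0,0,1],[-0.0055,0,-0.0016,0,0,0,1],[-0.0055,0,-0.0016,0,0,0,1],[-0.0055,0,-0.0016,0,0,0,1],[-0.0055,0,-0.0016,0,0,0,1],[-0.0055,0,-0.0016,0,0,0,1],[-0.0055,0,-0.0016,0,0,0,1],[-0.006,0,0,0,0,0,1],[-0.006,0,0,0,0,0,1],[-0.006,0,0,0,0,0,1],[-0.006,0,0,0,0,0,1],[-0.006,0,0,0,0,0,1],[-0.006,0,0,0,0,0,1],[0,0,0,0,0,0,1]]]'
python3 -m inch '[[[-0.006,0,0.004,0,0,0,1],[-0.006,0,0.004,0,0,0,1],[-0.006,0,0.004,0,0,0,1],[-0.006,0,0.004,0,0,0,1],[-0.006,0,0.004,0,0,0,1],[-0.006,0,0.004,0,0,0,1],[0,0,0,0,0,0,1]]]'
python3 - <<'E'
from h import *
import cv2
a=grab_frame("scene")
cv2.imwrite("pics/s4.png",cv2.resize(a[140:290,230:430],None,fx=4,fy=4,interpolation=cv2.INTER_CUBIC))
go(.0638,.115)
E
```

```text
t: 7.9
eef_pos: [0.442, 0.0412, 0.1167]
ee_rot: [-3.141, 0.591, -1.635]
force: [0.2, -1.3, -0.3]
width: 0.0003
t: 8.6
eef_pos: [0.4432, 0.063, 0.1164]
ee_rot: [3.141, 0.591, -1.636]
force: [0.1, 0.2, 0.0]
width: 0.0005
at [0.4432 0.0628 0.1164] to [0.44321852 0.0638     0.115     ] tool units [-0.0001  0.0001  0.0035]
```

View pics/s4.png

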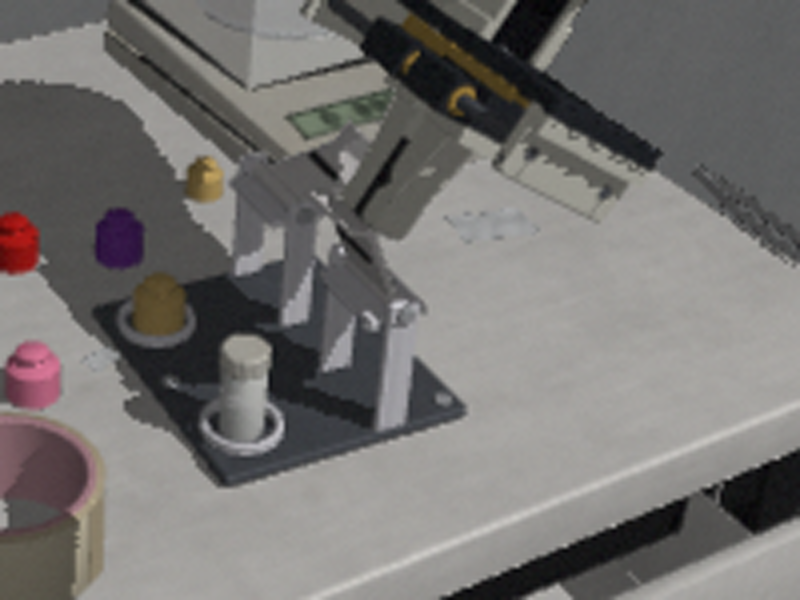

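The flag is past vertical. Now I straighten the tool and press it down on the left.

```bash
python3 -m inch '[[[0,0,0,0,0.045,0,1],[0,0,0,0,0.047,0,1],[0,0,0,0,0.047,0,1],[0,0,0,0,0.047,0,1],[0,0,0,0,0,0,1],[-0.006,0,0.003,0,0,0,1],[-0.006,0,0.003,0,0,0,1],[-0.006,0,0.003,0,0,0,1],[-0.006,0,0.003,0,0,0,1],[-0.006,0,0.003,0,0,0,1],[-0.003,0,0.006,0,0,0,1],[-0.003,0,0.006,0,0,0,1],[-0.003,0,0.006,0,0,0,1],[-0.003,0,0.006,0,0,0,1],[-0.003,0,0.006,0,0,0,1],[0,0,0,0,0,0,1]]]'
python3 - <<'E'
from h import *
import cv2
a=grab_frame("scene")
cv2.imwrite("pics/s5.png",cv2.resize(a[140:290,230:430],None,fx=4,fy=4,interpolation=cv2.INTER_CUBIC))
go(.0875,.0825); print(get_state()["ee_rot"])
E
```

```text
t: 10.25
eef_pos: [0.4423, 0.0845, 0.0932]
ee_rot: [3.133, 0.052, -1.637]
force: [1.0, 0.4, 0.1]
width: 0.0004
at [0.4423 0.0845 0.0934] to [0.44234375 0.0875     0.0825    ] tool units [-0.0049  0.0002  0.022 ]
[ 3.13272696  0.0518579  -1.63698835]
```

View pics/s5.png

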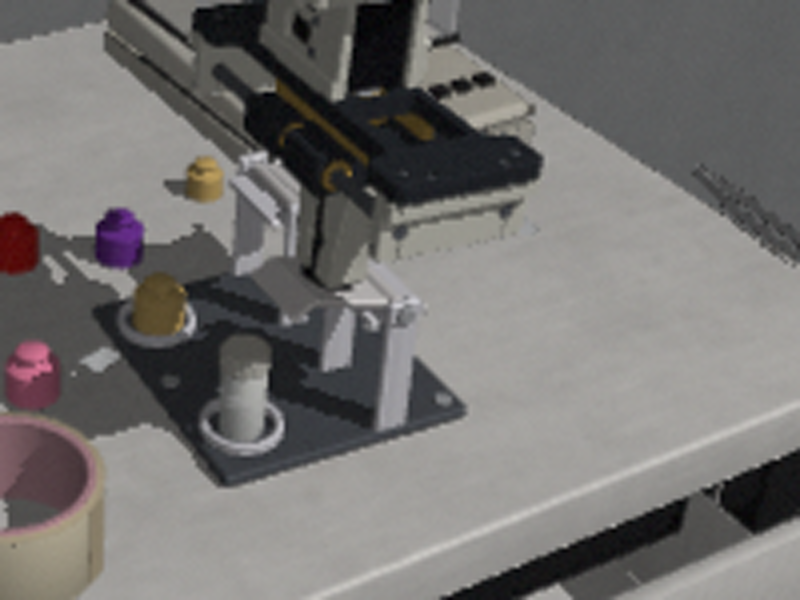

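```bash
python3 -m inch '[[[-0.001,0,0.004,0,0.016,0,1],[-0.001,0,0.004,0,0,0,1],[-0.001,0,0.004,0,0,0,1],[-0.001,0,0.004,0,0,0,1],[0,0,0.003,0,0,0,1],[0,0,0.002,0,0,0,1],[0,0,0,0,0,0,1],[0,0,0,0,0,0,1]]]'
python3 -m inch '[[[0,0,0.002,0,0,0,1],[0,0,0,0,0,0,1]]]'
python3 - <<'E'
from h import *
import cv2
print(get_state()["force"])
a=grab_frame("scene")
cv2.imwrite("pics/s6.png",cv2.resize(a[140:290,230:430],None,fx=4,fy=4,interpolation=cv2.INTER_CUBIC))
E
```

```text
t: 11.1
eef_pos: [0.4426, 0.0864, 0.0832]
ee_rot: [3.133, 0.002, -1.637]
force: [-0.2, -0.7, -0.3]
width: 0.0004
t: 11.3
eef_pos: [0.4427, 0.0865, 0.0827]
ee_rot: [3.134, 0.002, -1.637]
force: [-2.7, -0.7, 6.9]
width: 0.0006
[-2.68335446 -0.68915291  6.94406389]
```

View pics/s6.png

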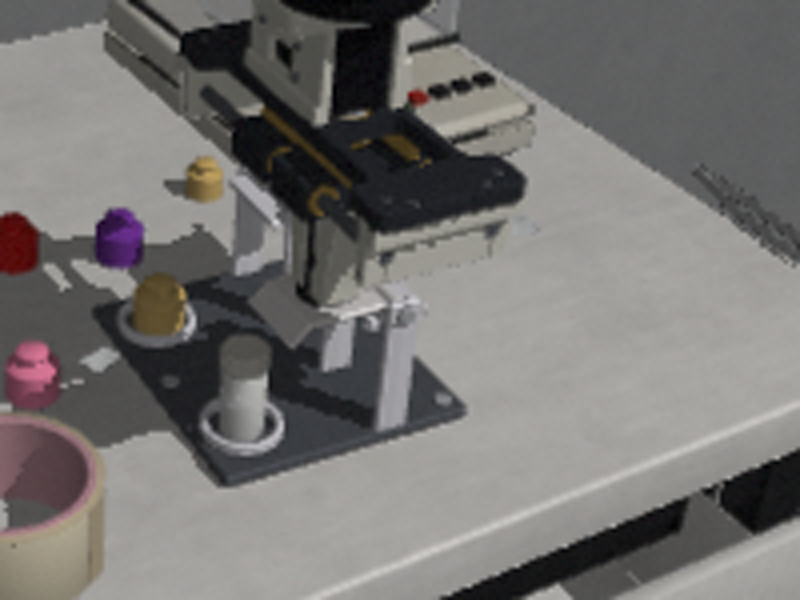

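The force rose to 7 N exactly at the level height (0.0827), so the stop is reached. I'll retract straight up, then away to the right, and check.

```bash
python3 -m inch '[[[0,0,-0.005,0,0,0,1],[0,0,-0.02,0,0,0,1],[0,0,-0.05,0,0,0,1],[0,0,-0.06,0,0,0,1],[0,0,-0.06,0,0,0,1],[0,0,-0.06,0,0,0,1],[0,0,-0.03,0,0,0,1],[0.04,0,0,0,0,0,1],[0.07,0,0,0,0,0,1],[0.07,0,0,0,0,0,1],[0.07,0,0,0,0,0,1],[0.07,0,0,0,0,0,1],[0.07,0,0,0,0,0,1],[0.04,0,0,0,0,0,1],[0,0,0,0,0,0,1],[0,0,0,0,0,0,1]]]'
python3 - <<'E'
from h import *
import cv2
print(get_state()["force"])
a=grab_frame("scene"); b=grab_frame("top"); cv2.imwrite("pics/s7r.png",a); cv2.imwrite("pics/t7r.png",b)
cv2.imwrite("pics/s7.png",cv2.resize(a[140:290,190:390],None,fx=4,fy=4,interpolation=cv2.INTER_CUBIC))
cv2.imwrite("pics/t7.png",cv2.resize(b[165:275,170:310],None,fx=5,fy=5,interpolation=cv2.INTER_CUBIC))
for y in (-.022,.022):
  for th in (np.pi,np.pi-.1): print(th,[ (proj(n,stand(P,flag(.05,th,.06,.012,y)))[0]).round(1) for n in("scene","top")])
E
```

```text
t: 12.95
eef_pos: [0.4295, -0.1286, 0.2247]
ee_rot: [3.134, 0.002, -1.638]
force: [-0.3, 0.4, 0.2]
width: 0.0003
[-0.31739478  0.42781329  0.15911689]
3.141592653589793 [array([292.5, 216.7]), array([250.9, 233.6])]
3.041592653589793 [array([292.3, 214.4]), array([250.6, 233.5])]
3.141592653589793 [array([303.3, 228.5]), array([250.2, 250.8])]
3.041592653589793 [array([303.2, 226.2]), array([249.8, 250.8])]
```

View pics/s7.png

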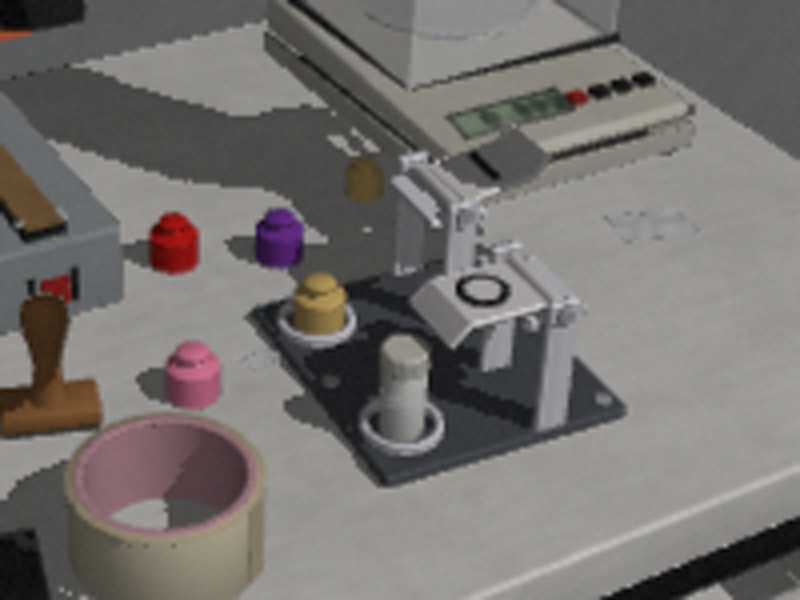

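View pics/t7.png

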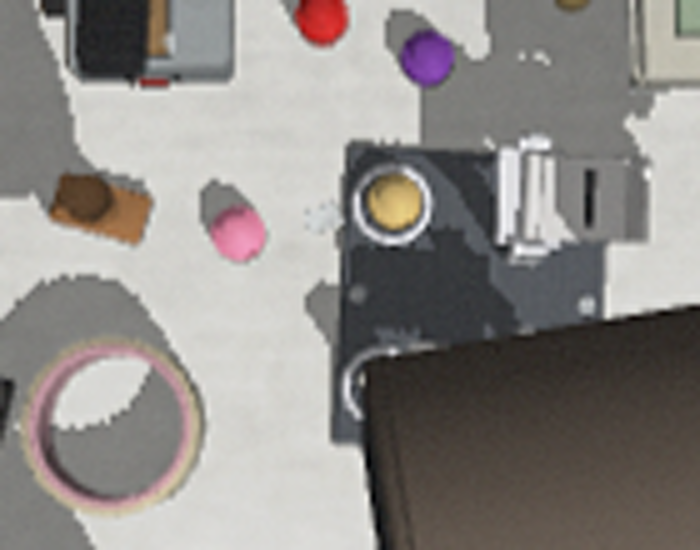

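The near flag now lies left with the ring on top (scene crop 483,290). Everything else looks unmoved. I'll check its level more exactly, including a tilted wrist view.

```bash
python3 -m inch '[[[0,0,0,0,-0.047,0,1],[0,0,0,0,-0.047,0,1],[0,0,0,0,-0.047,0,1],[0,0,0,0,-0.047,0,1],[0,0,0,0,0,0,1],[0,0,0,0,0,0,1]]]'
python3 - <<'E'
from h import *
import cv2
w=grab_frame("wrist"); s=cv2.imread("pics/s7r.png")
def draw(img,n,th,col,k,o):
    for y in(-.022,.022):
        pts=[flag(.05,th,.0,-.0025,y),flag(.05,th,.05,-.0025,y),flag(.05,th,.06,.012-.0025*0,y)]
        q=((proj(n,stand(P,pts))+.5-o)*k-.5)
        cv2.polylines(img,[np.round(q).astype(int)],False,col,1)
def mk(img,n,o,wh,k,f):
    o=np.array(o); c=img[o[1]:o[1]+wh[1],o[0]:o[0]+wh[0]]
    c=cv2.resize(c,None,fx=k,fy=k,interpolation=cv2.INTER_CUBIC)
    draw(c,n,np.pi,(0,255,0),k,o); draw(c,n,np.pi-.1,(0,0,255),k,o); cv2.imwrite(f,c)
mk(s,"scene",(275,190),(65,55),10,"pics/s8.png")
cv2.imwrite("pics/w8.png",w)
mk(w,"wrist",(220,150),(100,90),6,"pics/w8z.png")
E
```

```text
t: 13.65
eef_pos: [0.4296, -0.1292, 0.2234]
ee_rot: [3.129, 0.592, -1.646]
force: [0.4, 0.4, 0.3]
width: 0.0005
```

View pics/s8.png

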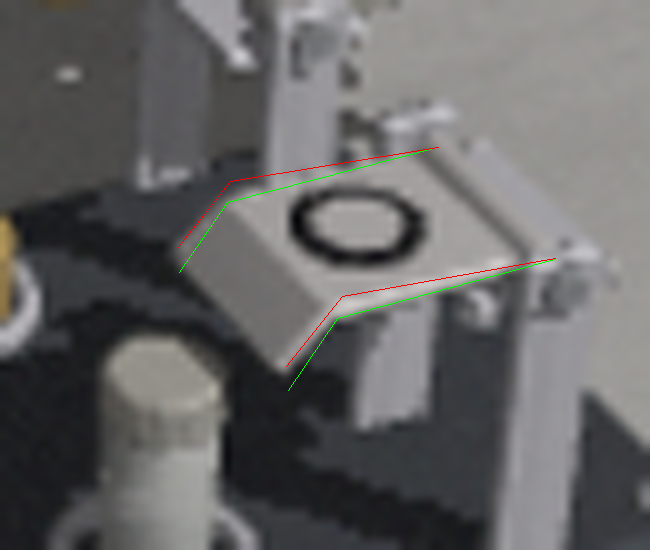

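View pics/w8z.png

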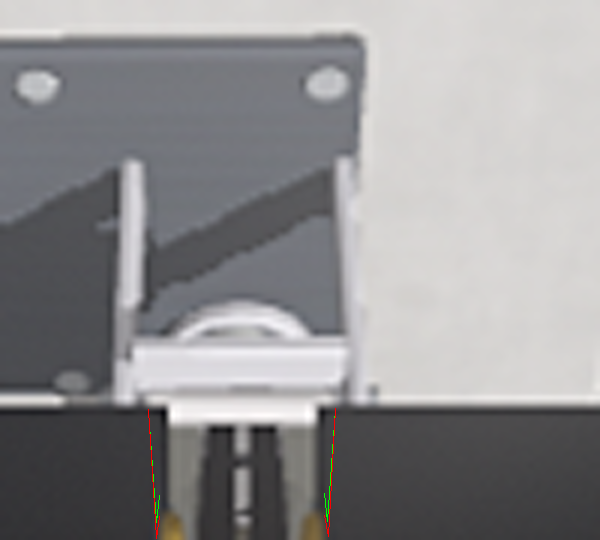

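The flat face and its bend fall on the level (pi) model line. The stand, vial and weight are at the same pixels as before, and the arm touches nothing, so I'm handing in.

```bash
python3 -c "
from station import *
s=get_state();print(s['t'],s['force']);print(job_done())"
```

```text
13.7 [0.21893436 0.52759278 0.64708352]
the job is handed in; nothing more can be done
None
```

The near flag, the one beside the vial, now lies flat on the left with its ring face up. I handed the job in at 13.7 s. With the shut fingertips I lifted the flag by its lip, pushed it over its pivot, and pressed it down onto its stop.

- **Level:** the wrist force rose to about 7 N with the fingertips at 82.7 mm, against an expected 82.5 mm for a level flag. In the scene picture the flag's flat face and bend match the level model line.
- **Disagreement:** the lip's edge appeared about 2 px above the model line, which read alone would mean up to 0.1 rad short of level. I put this down to a simplified lip shape in my model.
- **Surroundings:** in the scene picture the far flag still lies on the right. The stand and vial sit at the same pixels as before, and the brass weight, tape roll and stamp look upright and in place.
- **Not confirmed:** the last wrist view showed little of the flipped flag because the gripper hid it. The arm hid the vial and the flipped flag in the last top view, so those checks rest on the scene camera and the force.
- **Hand-in:** the arm was clear of everything, with a force reading under 1 N.

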